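# Draw the long spatula out of the covered tool tray

## Task

The long wooden spatula lies in the wooden tool tray, its blade end caught under the short lip and its handle under the deep hood, and it is longer than the opening between them. Slide it back under the hood until the blade clears the lip, tilt the blade up and draw the spatula out diagonally through the opening, without dragging the tray along or disturbing the two jars and the roll of tape. Finish while still holding it in the gripper, still, above the tray, with its whole length at least 6 cm higher than the top of the tray.

Things in the scene. Friction and masses are not known exactly. Their poses are not given: they have to be found in the camera images.
- tray: Loose but heavy (2.5 kg) wooden tray, grey inside, outside 132 (x) x 342 (y) x 60 (z) mm. Origin: centre of its underside; +y runs along it from hood end to lip end, at yaw 0 along world +y (starts within 0.3 rad of that). Inside 120 x 330 mm; floor 5 mm, walls 6 mm thick, 55 high. On the floor two dark rubber battens, 10 mm wide, tops at z = 11, at y = -85 and +85, carry the spatula.
- spatula: Flat wooden spatula, 276 mm long (y), 8 thick (z), 55 g. Origin: mid-length, underside; +y to the blade. Handle to 24 mm wide, y -138 to +5 (grasp across x near y = -10, near its balance); blade to 47 wide. Starts flat on the battens, blade end under the lip, 5 to 16 mm from the tray's end wall, handle end under the hood; parallel to the tray within 0.09 rad, within 18 mm of its middle line.
- blade_end (a point): Point at the tip of the spatula's blade, half-way through its thickness (138 mm from its middle).
- handle_end (a point): Point at the end of the spatula's handle, half-way through its thickness (138 mm from its middle).
- hood_edge (a point): Middle of the edge of the tray's hood that borders the opening, on its upper face: tray y = -65, z = 60 mm; axes as the tray's. The hood is a 5 mm board on the walls (underside z = 55) and covers the inside from y = -165 to -65. The opening from here to the lip is 205 mm long, 120 mm wide.
- lip_edge (a point): Middle of the edge of the tray's lip that borders the opening, on its upper face: tray y = +140, z = 60 mm; axes as the tray's. The lip is a 5 mm board (underside z = 55) and covers the inside from y = +140 to +165.
- black_lid_jar: Bystander: jar with black lid, 64 mm wide, 90 mm tall, standing loose. Origin: centre of its underside.
- red_lid_jar: Bystander: small jar with red lid, 45 mm wide, 106 mm tall, standing loose. Origin: centre of its underside.
- tape_roll: Bystander: roll of cream masking tape, 96 mm wide, 25 mm high, lying flat and loose. Origin: centre of its underside.

How it is judged:
On the way:
1. the blade is tilted up through the opening, its tip higher than the lip, while the handle end is still inside the tray under the hood (z of blade_end in the frame of tray above 0.07 m and z of handle_end in the frame of tray below 0.055 m and y of handle_end in the frame of tray below -0.075 m and contact force between the fingers and spatula above 0.5 N), for 0.1 s.
At the end, for the whole second after the job is handed in: The spatula is held still (under 3 cm/s and 0.2 rad/s) in the fingers (over 1 N), its middle within 20 cm sideways of the tray's middle, both its ends more than 12 cm above the bench (6 cm above the tray's top), not touching the tray, and the tray stands within 2 cm of its starting place (height (world z) of each of blade_end, handle_end above 0.12 m and horizontal distance between spatula and tray below 0.2 m and contact force between the fingers and spatula above 1 N and contact force between spatula and tray below 0.1 N and linear speed of spatula below 0.03 m/s and angular speed of spatula below 0.2 rad/s and distance of tray from where it was at the start of the episode below 0.02 m); the arm keeps its last pose, push and grip.
It fails at once if the tray is dragged or lifted more than 2 cm (distance of tray from where it was at the start of the episode above 0.02 m).
It fails at once if the black-lidded jar is pushed more than 2 cm or tipped (distance of black_lid_jar from where it was at the start of the episode above 0.02 m or angle between black_lid_jar's own z axis and vertical above 0.4 rad).
It fails at once if the red-lidded jar is pushed more than 2 cm or tipped (distance of red_lid_jar from where it was at the start of the episode above 0.02 m or angle between red_lid_jar's own z axis and vertical above 0.4 rad).
It fails at once if the roll of tape is pushed more than 2 cm or tipped (distance of tape_roll from where it was at the start of the episode above 0.02 m or angle between tape_roll's own z axis and vertical above 0.4 rad).
It also fails if it takes over 42 s, if anything falls off the work surface, if the arm or the gripper's body presses on something with over 40 N, if the wrist force passes 120 N, or if a joint passes its speed limit or range.

## Robot

A 6-joint arm with a two-finger parallel gripper is mounted at the origin on a cart in front of the work surface, level with it; the furniture and walls round the work are solid. World frame = base frame: x ahead of the robot, y to its left, z up, the work surface at z = 0. Lengths are in m, angles in rad, forces in N, time in s.
With the tool pointing down it reaches from about 0.375 to 0.9 m from the base axis. Payload 3.1 kg.
Tool frame: the origin (TCP) lies midway between the tips of the shut fingers; the grasp point (between the pads) lies robot.grip_depth behind it (robot.grip_depth is the distance from the TCP to the grasp point, in m); z points along the fingers, y is the line along which they close (so a half turn about z gives the same grasp; the last joint's range is limited). The gripper opens to 87 mm and grips with 3 to 60 N. Pads are 19 mm wide; open, the fingers measure 117 mm over their backs; the gripper's body (75 mm by 190 mm) begins 51 mm behind the grasp point.
Start: joints at [0.985, 0.527, 1.433, -0, 1.181, -0.178], TCP at [0.248, 0.574, 0.223] pointing down, gripper open.
Joint ranges: [-3.08, 3.08], [-0.75, 2.2], [0.22, 2.44], [-1.43, 4.57], [0, 2.65], [-2.85, 2.85]. Speed limits (rad/s): [2.79, 2.79, 3.14, 3.14, 3.14, 3.14].

## Interface

Orientations are given as a unit quaternion [x, y, z, w].
In Python, from rig import robot gives the robot as it stands.
- The arm moves only by the tool nudge_tcp, called after "Call:" in YAML: its name, and indented under it one key for each argument. Schema: {"type":"object","properties":{"offsets":{"type":"array","items":{"type":"array","items":{"type":"array","items":{"type":"number"},"minItems":4,"maxItems":4},"minItems":1,"maxItems":20},"minItems":1,"maxItems":1},"finger_gap":{"type":"number"},"squeeze":{"type":"number"},"only":{"type":"string"},"quiet":{"type":"boolean"},"lines":{"type":"string"}},"required":["offsets"],"additionalProperties":false}. offsets is a list that holds a single list of rows (three levels of brackets), with 1 to 20 rows, each of 4 numbers: dx, dy, dz in m, then a turn about the tool's z in rad; each row shifts and turns the commanded pose from where the row before left it, along the tool's axes as they then stand; what a row does not reach is not made up. A row lasts 1/12 s, in which the tool goes at most 0.0417 m and 0.125 rad, less where a joint would pass 70% of its speed; a pose out of reach is approached as far as the arm can. finger_gap is the finger opening in m, set as the call begins (left out keeps the last). The fingers move at their own pace and stop on an object; squeeze is the grip in N (left out, the last holds). Time passes only in rows, so rows that do not move let the fingers close. The tool returns the time, the measured TCP pose, the force, the opening and the grip force at its end. only (a regular expression) keeps the lines of the reply that match it, lines (a string "A,B") keeps lines A to B, and quiet returns only ok. Input that does not fit is refused with a message, and nothing moves.
- robot.get_obs(): the state, without advancing time (a new reading comes with each control period).
- robot.camera(name): name is "side" or "top" or "wrist"; returns a dict with "img" (384x512x3 uint8, red, green, blue), "fx", "fy", "cx", "cy" (pixels), "xyz" and "attitude" of the camera in the world. Camera axes: x right, y down, z forward; pixel columns grow to the right and rows downward; lengths in m; the calibration is good to about 2 mm. A picture is of the moment at which its call begins. There is no depth.
- robot.hand_in(): hands the job in; it is judged then, once.
The state is a dict: "time": time; "q": joint angles; "joint_velocities": joint speeds; "joint_torque": joint torques, N m; "position": TCP position; "tool_rot": TCP orientation; "ft_force": force on the tool from outside, world axes, zero at the start; "moment": the same for the moment, N m; "grip_width": finger opening in m; "grip_force": force on a finger pad.
Only numpy, scipy, OpenCV 4.12 (cv2) and the standard library are available. Lean on these libraries where they do the work, as an engineer would, in place of code of your own. Each camera call takes 0.05 s, during which the arm holds its last target. There are 200 camera calls.

## Working session

There is one attempt and no reset: what is moved stays moved. The work goes in short steps, Python scripts to look and compute and a tool call to move; the robot and the scene stay as the last step left them, time stands still between calls to the robot, and variables do not carry over. Pictures are saved under pics/ and viewed, at most 10 in all, crops included, and the job is handed in when it is done.

```bash
ls; mkdir -p pics; python3 - <<'E'
from rig import robot
import cv2
o=robot.get_obs();print(o['time'],o['position'],o['tool_rot'],robot.grip_depth)
ims=[]
for n in("top","side"):
    c=robot.camera(n);print(n,{k:v for k,v in c.items() if k!='img'})
    cv2.imwrite(f"pics/{n}0.png",c['img'][:,:,::-1])
E
```

```text
pics
rig.py
0.0 [0.24743298 0.57312188 0.22155194] [ 2.02510931e-01  9.79279375e-01 -1.03205768e-03 -4.03616712e-04] 0.0187
top {'fx': 359.55042461970186, 'fy': 359.55042461970186, 'cx': 257.9722742785212, 'cy': 189.32768837564691, 'xyz': array([0.48300797, 0.02006143, 1.16742599]), 'attitude': array([ 0.7167198 , -0.69619325,  0.03457386, -0.02079281])}
side {'fx': 434.65128920143684, 'fy': 434.65128920143684, 'cx': 252.45613689236617, 'cy': 190.7034999472244, 'xyz': array([1.20601745, 0.4582368 , 1.24470965]), 'attitude': array([ 0.45792551,  0.84190274, -0.25363547, -0.13104599])}
```

View pics/top0.png

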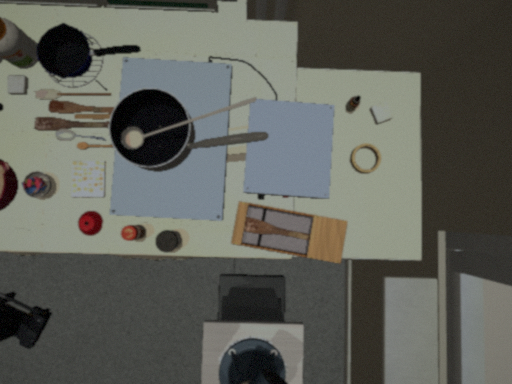

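View pics/side0.png

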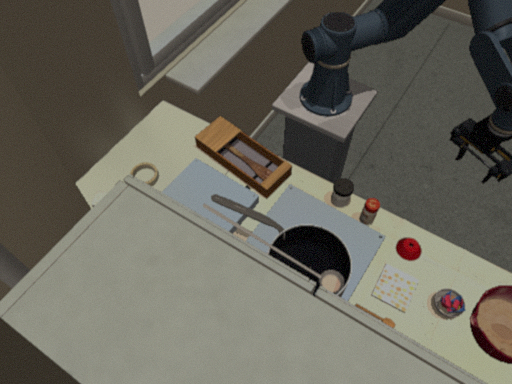

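The top view shows the tray around pixel (290,231), with the hood on the right (about 328,240) and the lip on the left (about 239,223). The blade points left, at about (250,227). The jars are near (133,232) and (168,240), and the tape is at (365,158). The side view shows the tray at (243,157). I'll zoom in on both.

```bash
cat > h.py <<'E'
import numpy as np, cv2
from scipy.spatial.transform import Rotation as R
def ray(c,uv):
    u,v=uv; d=R.from_quat(c['attitude']).apply([(u-c['cx'])/c['fx'],(v-c['cy'])/c['fy'],1.]); return np.array(c['xyz']),d
def onz(c,uv,z):
    o,d=ray(c,uv); return o+d*(z-o[2])/d[2]
def proj(c,p):
    q=R.from_quat(c['attitude']).inv().apply(np.array(p)-c['xyz']); return q[0]/q[2]*c['fx']+c['cx'],q[1]/q[2]*c['fy']+c['cy']
def tri(c1,u1,c2,u2):
    o1,d1=ray(c1,u1);o2,d2=ray(c2,u2);d1/=np.linalg.norm(d1);d2/=np.linalg.norm(d2)
    s=np.linalg.lstsq(np.c_[d1,-d2],o2-o1,rcond=None)[0]
    a=o1+s[0]*d1;b=o2+s[1]*d2; return (a+b)/2,np.linalg.norm(a-b)
E
python3 - <<'E'
from rig import robot
import cv2,numpy as np,pickle
from h import *
C={n:robot.camera(n) for n in("top","side")};pickle.dump(C,open('c0.pkl','wb'))
a=cv2.resize(C['top']['img'][190:270,225:355],None,fx=6,fy=6,interpolation=cv2.INTER_CUBIC)
cv2.imwrite('pics/topz.png',a[:,:,::-1])
b=cv2.resize(C['side']['img'][112:204,185:300],None,fx=6,fy=6,interpolation=cv2.INTER_CUBIC)
cv2.imwrite('pics/sidez.png',b[:,:,::-1])
E
```

```text
(no output)
```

View pics/topz.png

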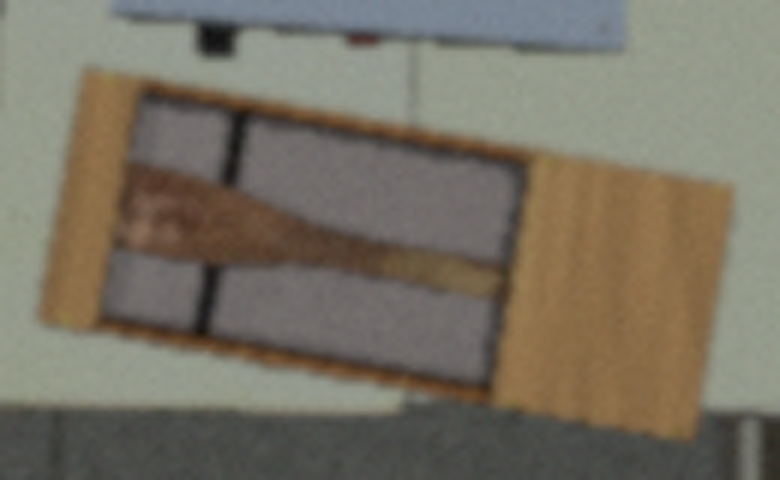

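View pics/sidez.png

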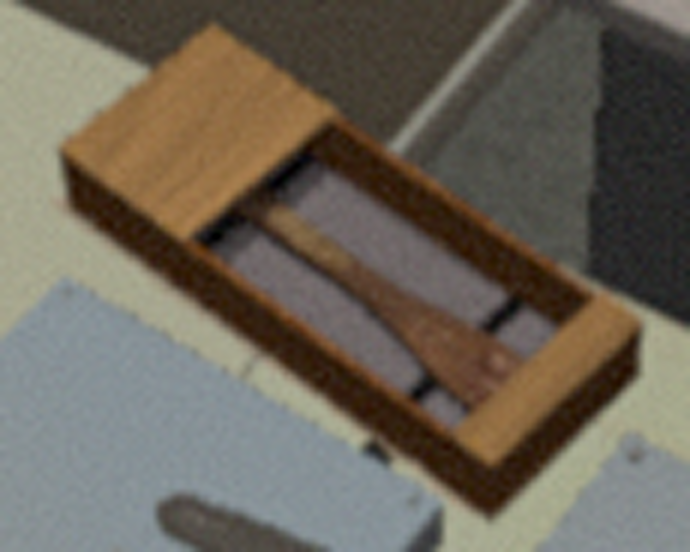

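Corner pixels are readable in both zooms, so I'll triangulate them and check against the given sizes.

```bash
cat > m.py <<'E'
import pickle
from h import *
C=pickle.load(open('c0.pkl','rb'));T,S=C['top'],C['side']
t=lambda x,y:((x+.5)/6-.5+225,(y+.5)/6-.5+190)
s=lambda x,y:((x+.5)/6-.5+185,(y+.5)/6-.5+112)
P={'lipF':(t(85,68),s(490,466)),'lipN':(t(40,322),s(640,328)),'hoodF':(t(734,185),s(62,152)),'hoodN':(t(692,440),s(210,22)),
'heF':(t(530,155),s(188,240)),'heN':(t(493,403),s(333,105)),'leF':(t(142,80),s(455,435)),'leN':(t(98,330),s(590,296))}
Q={}
for k,(a,b) in P.items():
    Q[k],e=tri(T,a,S,b); print(k,Q[k].round(4),round(e,4),'top@.06',onz(T,a,.06).round(4)[:2],'side@.06',onz(S,b,.06).round(4)[:2])
n=np.linalg.norm
print('len',n(Q['lipF']-Q['hoodF']),n(Q['lipN']-Q['hoodN']),'wid',n(Q['lipF']-Q['lipN']),n(Q['hoodF']-Q['hoodN']))
c=sum(Q[k] for k in('lipF','lipN','hoodF','hoodN'))/4
y=(Q['lipF']+Q['lipN']-Q['hoodF']-Q['hoodN'])[:2];y/=n(y);x=np.array([y[1],-y[0]])
print('centre',c,'yaw',np.arctan2(-y[0],y[1]))
# spatula handle edges at z=.019 : mid pts of visible outline, columns from masks
for name,cam,off,sc in(('top',T,(225,190),t),('side',S,(185,112),s)):
    pts={'top':[(500,281),(400,264),(300,243),(200,222),(135,207)],'side':[(262,208),(300,238),(350,282),(420,345),(485,387)]}[name]
    for p in pts:
        w=onz(cam,sc(*p),.017)[:2]-c[:2]; print(name,p,'tray xy',(w@x).round(4),(w@y).round(4))
E
python3 m.py
python3 - <<'E'
import pickle
from h import *
C=pickle.load(open('c0.pkl','rb'));T=C['top']
for n,p,z in(('black',(168,240),.09),('red',(133,232),.1),('tape',(365,158),.025)):print(n,onz(T,p,z))
E
```

```text
lipF [0.5332 0.0575 0.0558] 0.0012 top@.06 [0.5327 0.0578] side@.06 [0.5359 0.0584]
lipN [0.4024 0.0765 0.047 ] 0.0016 top@.06 [0.4029 0.0765] side@.06 [0.4115 0.08  ]
hoodF [ 0.4816 -0.2774  0.055 ] 0.0028 top@.06 [ 0.4823 -0.2774] side@.06 [ 0.4841 -0.273 ]
hoodN [ 0.3529 -0.2576  0.0611] 0.002 top@.06 [ 0.3523 -0.257 ] side@.06 [ 0.3525 -0.2593]
heF [ 0.495  -0.1731  0.0559] 0.001 top@.06 [ 0.4947 -0.1719] side@.06 [ 0.4976 -0.1714]
heN [ 0.3691 -0.1556  0.063 ] 0.0023 top@.06 [ 0.3682 -0.1551] side@.06 [ 0.3675 -0.1582]
leF [0.5271 0.0292 0.0559] 0.0018 top@.06 [0.5274 0.0284] side@.06 [0.529  0.0314]
leN [0.4007 0.0446 0.0526] 0.0059 top@.06 [0.3997 0.0469] side@.06 [0.4074 0.0447]
len 0.3388622296833929 0.3380876815956308 wid 0.132449861920644 0.13035334536122917
centre [ 0.44251196 -0.10026697  0.05473897] yaw -0.150008851781621
top (500, 281) tray xy -0.0048 -0.0657
top (400, 264) tray xy -0.0054 -0.0117
top (300, 243) tray xy -0.0038 0.0425
top (200, 222) tray xy -0.0023 0.0967
top (135, 207) tray xy -0.0006 0.1321
side (262, 208) tray xy -0.0039 -0.072
side (300, 238) tray xy -0.0021 -0.0391
side (350, 282) tray xy 0.0026 0.0057
side (420, 345) tray xy 0.0097 0.0673
side (485, 387) tray xy 0.0074 0.1152
black [0.40961534 0.26211344 0.09      ]
red [0.43077992 0.36299541 0.1       ]
tape [ 0.6847617  -0.34366678  0.025     ]
```

Sizes match to within 4 mm (338 x 131 against 342 x 132, top height about 5.5 cm). The tray centre is at (0.4425, -0.100), yaw -0.15. Next I move above the grasp point and turn.

Call:
nudge_tcp:
  offsets:
    - [[-0.0246,-0.0298,0,0],[-0.0246,-0.0298,0,0],[-0.0246,-0.0298,0,0],[-0.0246,-0.0298,0,0],[-0.0246,-0.0298,0,0],[-0.0246,-0.0298,0,0],[-0.0246,-0.0298,0,0],[-0.0246,-0.0298,0,0],[-0.0246,-0.0298,0,0],[-0.0246,-0.0298,0,0],[-0.0246,-0.0298,0,0],[-0.0246,-0.0298,0,0],[-0.0246,-0.0298,0,0],[-0.0246,-0.0298,0,0],[-0.0246,-0.0298,0,0],[-0.0246,-0.0298,0,0],[-0.0246,-0.0298,0,0],[-0.0246,-0.0298,0,0]]
  finger_gap: 0.05
  squeeze: 10

```text
time: 1.7
position: [0.4417, -0.0963, 0.2226]
tool_rot: [0.203, 0.979, 0.0, 0.0]
ft_force: [0.4, 0.8, 0.9]
grip_width: 0.0501
grip_force: 0.0
```

Call:
nudge_tcp:
  offsets:
    - [[0,0,0,0.121],[0,0,0,0.121],[0,0,0,0.121],[0,0,0,0.121],[0,0,0,0.121],[0,0,0,0.121],[0,0,0,0.121],[0,0,0,0.121],[0,0,0,0.121],[0,0,0,0.121],[0,0,0,0.121],[0,0,0,0]]

```text
time: 2.7
position: [0.4415, -0.0942, 0.2225]
tool_rot: [0.765, 0.645, -0.0, -0.0]
ft_force: [-0.7, -0.5, 0.1]
grip_width: 0.0499
grip_force: 0.0
```

```bash
python3 - <<'E'
from rig import robot
import cv2,pickle
from h import *
c=robot.camera('wrist');c2=robot.camera('top');o=robot.get_obs();pickle.dump((c,c2),open('c1.pkl','wb'))
print(o['q'],R.from_quat(o['tool_rot']).as_matrix().round(3),c['xyz'],R.from_quat(c['attitude']).as_matrix().round(3),c['fx'],c['cx'],c['cy'])
cv2.imwrite('pics/w1.png',c['img'][:,:,::-1])
E
```

```text
[-4.58668849e-01  2.95089617e-01  1.85077731e+00 -3.87242836e-05
  9.95856053e-01 -2.93827675e-01] [[ 0.164  0.986 -0.   ]
 [ 0.986 -0.164  0.   ]
 [ 0.    -0.    -1.   ]] [ 0.45602904 -0.01283577  0.38417366] [[ 0.986 -0.16  -0.052]
 [-0.168 -0.94  -0.296]
 [-0.001  0.301 -0.954]] 283.2896312870475 248.14711512670598 189.34111445066182
```

View pics/w1.png

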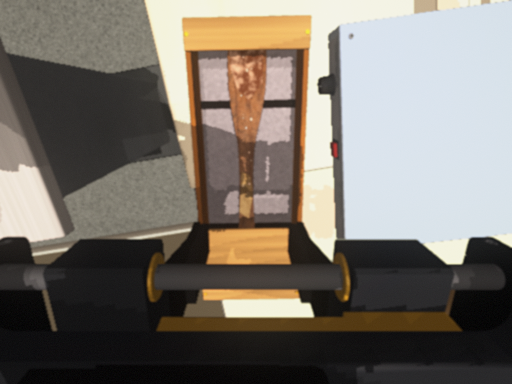

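The wrist view shows the spatula centred near column 247, with the blade at the lip edge (row 50) and the handle reaching the hood near row 222. The blade spans columns 228-267. I'll extract the centreline by mask in the wrist and side views and intersect the two planes to get its height.

```bash
python3 - <<'E'
import pickle
from h import *
C=pickle.load(open('c0.pkl','rb'));S=C['side'];T=C['top'];W,T1=pickle.load(open('c1.pkl','rb'))
c=np.array([.4425,-.1003]);yw=-.15;y=np.array([-np.sin(yw),np.cos(yw)]);x=np.array([y[1],-y[0]])
tr=lambda cam,p,z:np.r_[(onz(cam,p,z)[:2]-c)@x,(onz(cam,p,z)[:2]-c)@y].round(4)
def cl(cam,rows,vert,lo,hi,thr):
    im=cv2.GaussianBlur(cam['img'],(3,3),0).astype(int);m=(im[:,:,0]-im[:,:,2])>thr*im.sum(2)/3
    out=[]
    for r in rows:
        a,b=lo(r),hi(r);ii=np.flatnonzero(m[r,a:b] if vert else m[a:b,r])+a
        if len(ii)>1: out.append((ii.mean(),r,np.ptp(ii)+1) if vert else (r,ii.mean(),np.ptp(ii)+1))
    return np.array(out)
w=cl(W,range(56,218,10),1,lambda r:212,lambda r:285,.25)
print('wrist');
for a in w: print(a.round(1),tr(W,a[:2],.019))
# side: line from zoom (262,208)->(485,387)
f=lambda u:112+(208+((u-185)*6-262)*(387-208)/(485-262))/6
s=cl(S,range(230,268,3),0,lambda u:int(f(u))-5,lambda u:int(f(u))+8,.25)
print('side')
for a in s: print(a.round(1),tr(S,a[:2],.019))
def plane(cam,p):
    k=np.polyfit(p[:,1],p[:,0],1); o,d1=ray(cam,(np.polyval(k,0),0));_,d2=ray(cam,(np.polyval(k,300),300));n=np.cross(d1,d2);n/=np.linalg.norm(n);return n,n@o
n1,e1=plane(W,w[w[:,1]>130]);n2,e2=plane(S,s[s[:,0]<252])
for yy in(-.12,-.095,-.07):
    print(yy,np.linalg.solve([n1,n2,[0,1,0]],[e1,e2,yy]))
E
```

```text
wrist
[246.5  56.   42. ] [-0.0011  0.1379]
[246.5  66.   40. ] [-0.0013  0.1271]
[246.5  76.   40. ] [-0.0015  0.116 ]
[246.5  86.   38. ] [-0.0018  0.1047]
[246.5  96.   36. ] [-0.002   0.0932]
[239.1 106.   58. ] [-0.0115  0.0816]
[246.5 116.   30. ] [-0.0025  0.0695]
[245.5 126.   26. ] [-0.004   0.0573]
[245.5 136.   22. ] [-0.0043  0.0448]
[245.5 146.   18. ] [-0.0046  0.032 ]
[246. 156.  17.] [-0.0042  0.019 ]
[245.5 166.   16. ] [-0.0052  0.0057]
[246. 176.  15.] [-0.0048 -0.008 ]
[246. 186.  15.] [-0.0051 -0.0219]
[246. 196.  15.] [-0.0054 -0.0361]
[245.5 206.   16. ] [-0.0064 -0.0506]
[246.5 216.   18. ] [-0.0054 -0.0655]
side
[230. 147.   9.] [-0.0044 -0.0637]
[233.  149.5   8. ] [-0.0031 -0.0476]
[236. 152.   7.] [-0.0019 -0.0318]
[239. 154.   7.] [-0.0023 -0.0175]
[242. 156.   7.] [-0.0027 -0.0034]
[245. 159.   7.] [0.0002 0.0136]
[248.  161.5   8. ] [0.0014 0.029 ]
[251. 164.   9.] [0.0026 0.0443]
[254.  166.5  10. ] [0.0038 0.0594]
[257.  169.5  12. ] [0.0066 0.0759]
[260.  171.5  12. ] [0.0061 0.0894]
[263. 175.  13.] [0.0105 0.1069]
[266. 177.  13.] [0.0101 0.1202]
-0.12 [ 0.43417116 -0.12        0.01254429]
-0.095 [ 0.4382935  -0.095       0.01020989]
-0.07 [ 0.44241583 -0.07        0.0078755 ]
```

The measured spatula height is about 1-1.5 cm against 15 mm expected, and the axis sits at tray x ≈ -5 mm, 0.02 rad off the tray. Descend, then close.

Call:
nudge_tcp:
  offsets:
    - [[0,-0.003,0,0],[0,0,0.04,0],[0,0,0.04,0],[0,0,0.04,0],[0,0,0.04,0],[0,0,0.03,0],[0,0,0.015,0],[0,0,0.009,0],[0,0,0,0],[0,0,0,0]]
  finger_gap: 0.05
  squeeze: 10

```text
time: 3.63
position: [0.4388, -0.0939, 0.0087]
tool_rot: [0.764, 0.646, -0.0, -0.0]
ft_force: [-0.5, -0.0, -0.3]
grip_width: 0.0502
grip_force: 0.0
```

Call:
nudge_tcp:
  offsets:
    - [[0,0,0,0],[0,0,0,0],[0,0,0,0],[0,0,0,0],[0,0,0,0],[0,0,0,0]]
  finger_gap: 0.0
  squeeze: 10

```text
time: 4.13
position: [0.4389, -0.0939, 0.009]
tool_rot: [0.764, 0.645, 0.0, 0.0]
ft_force: [0.3, 1.7, 4.7]
grip_width: 0.021
grip_force: 10.0
```

Call:
nudge_tcp:
  offsets:
    - [[0,0,-0.004,0],[-0.008,0,0,0],[-0.008,0,0,0],[-0.008,0,0,0],[-0.007,0,0,0],[0,0,0,0]]

```text
time: 4.63
position: [0.4337, -0.1263, 0.0125]
tool_rot: [0.765, 0.644, 0.0, 0.001]
ft_force: [-0.7, -0.5, -0.8]
grip_width: 0.0207
grip_force: 10.0
```

Call:
nudge_tcp:
  offsets:
    - [[0,0,-0.006,0],[0,0,-0.006,0],[0,0,-0.006,0],[0,0,0,0]]

```text
time: 4.97
position: [0.4339, -0.1243, 0.0318]
tool_rot: [0.764, 0.645, 0.0, 0.001]
ft_force: [0.8, 0.5, -0.1]
grip_width: 0.021
grip_force: 10.0
```

```bash
python3 - <<'E'
from rig import robot
import cv2,pickle
c=robot.camera('wrist');s=robot.camera('side');pickle.dump((c,s),open('c2.pkl','wb'))
a=cv2.resize(s['img'][105:204,185:300],(580,500),interpolation=cv2.INTER_CUBIC)
b=cv2.resize(c['img'][:230,170:330],(220,316))
o=cv2.copyMakeBorder(b,0,184,0,0,cv2.BORDER_CONSTANT)
cv2.imwrite('pics/w2.png',cv2.hconcat([a,o])[:,:,::-1])
E
```

```text
(no output)
```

View pics/w2.png

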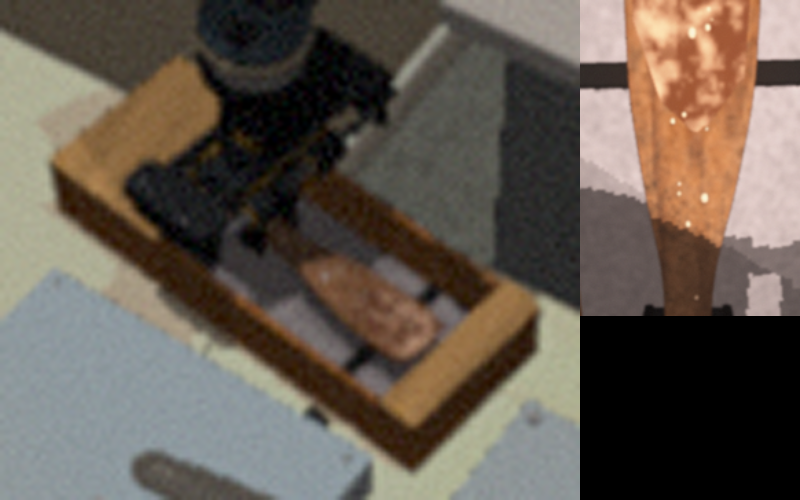

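The blade tip (about 420,355) is clear of the lip edge. Next I raise the spatula so the hood edge tilts it in the pads.

Call:
nudge_tcp:
  offsets:
    - [[0,0,-0.005,0],[0,0,-0.005,0],[0,0,-0.003,0],[0,0,0,0]]

```text
time: 5.4
position: [0.4339, -0.1245, 0.0442]
tool_rot: [0.764, 0.645, 0.0, 0.001]
ft_force: [-0.5, -0.4, -0.6]
grip_width: 0.0209
grip_force: 10.0
```

Call:
nudge_tcp:
  offsets:
    - [[0,0,-0.003,0],[0,0,-0.003,0],[0,0,-0.003,0],[0,0,-0.003,0],[0,0,0,0],[0,0,0,0]]

```text
time: 5.9
position: [0.4335, -0.1244, 0.0557]
tool_rot: [0.764, 0.645, 0.0, 0.0]
ft_force: [-0.2, 0.5, -1.6]
grip_width: 0.021
grip_force: 10.0
```

```bash
cat > look.py <<'E'
import sys,cv2,pickle
from rig import robot
n=sys.argv[1];c=robot.camera('wrist');s=robot.camera('side');t=robot.camera('top');pickle.dump((c,s,t),open(n+'.pkl','wb'))
a=cv2.resize(s['img'][85:204,185:300],(483,500),interpolation=cv2.INTER_CUBIC)
b=cv2.resize(c['img'][:230,130:370],(310,297));d=cv2.resize(t['img'][200:270,225:335],(310,203))
cv2.imwrite('pics/'+n+'.png',cv2.hconcat([a,cv2.vconcat([b,d])])[:,:,::-1])
E
python3 look.py c3
```

```text
(no output)
```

View pics/c3.png

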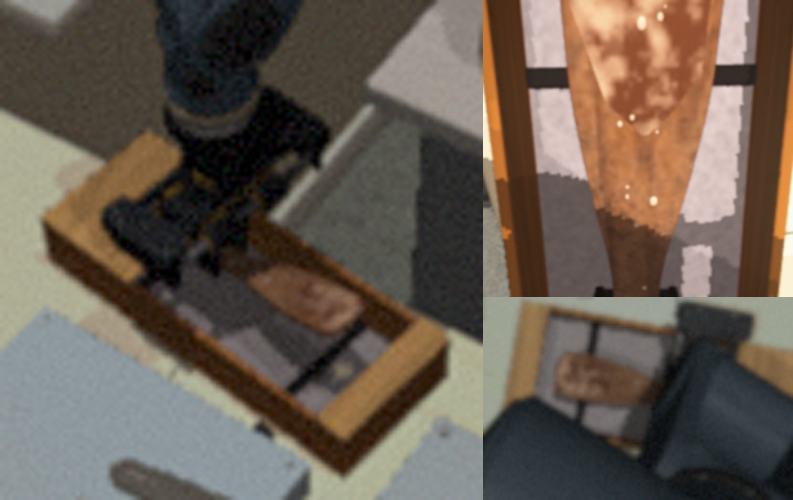

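The side view shows the tip at panel (360,315), and the top view shows it at panel (555,378). I'll triangulate the tip.

```bash
cat > tip.py <<'E'
import sys,pickle
from h import *
n=sys.argv[1];su,sv,tu,tv=map(float,sys.argv[2:6]);w,s,t=pickle.load(open(n+'.pkl','rb'))
p,e=tri(s,(185+su/4.2,85+sv/4.2),t,(225+(tu-483)/2.818,200+(tv-297)/2.9))
y=np.array([.1494,.9888]);x=np.array([.9888,-.1494]);d=p[:2]-[.4425,-.1003]
print('tip',p.round(4),'err',round(e,4),'tray',(d@x).round(4),(d@y).round(4))
E
python3 tip.py c3 360 315 555 378
```

```text
tip [0.4513 0.0204 0.0966] err 0.0029 tray -0.0093 0.1206
```

Call:
nudge_tcp:
  offsets:
    - [[0,0,-0.002,0],[0,0,-0.002,0],[0,0,0,0],[0,0,0,0],[0,0,0,0]]

```text
time: 6.47
position: [0.4332, -0.1242, 0.0595]
tool_rot: [0.764, 0.645, -0.0, -0.0]
ft_force: [0.3, 0.1, -2.0]
grip_width: 0.0207
grip_force: 10.0
```

```bash
python3 look.py c4
```

```text
(no output)
```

View pics/c4.png

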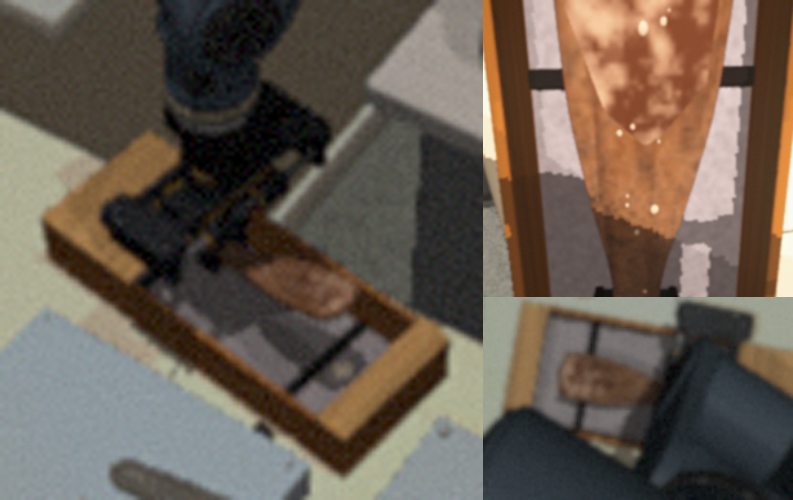

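The tip has risen about 4 px in the side view (to panel 354,297), which puts it at z ≈ 0.11. Draw it out along its axis.

```bash
python3 tip.py c4 354 297 557 378
```

```text
tip [0.4528 0.017  0.1189] err 0.0001 tray -0.0073 0.1175
```

Call:
nudge_tcp:
  offsets:
    - [[0.01,0,-0.0031,0],[0.01,0,-0.0031,0],[0.01,0,-0.0031,0],[0.01,0,-0.0031,0],[0.01,0,-0.0031,0],[0,0,0,0]]

```text
time: 7.12
position: [0.4419, -0.0729, 0.0758]
tool_rot: [0.763, 0.646, 0.0, 0.0]
ft_force: [-0.3, -0.9, -0.6]
grip_width: 0.0208
grip_force: 10.0
```

Call:
nudge_tcp:
  offsets:
    - [[0.01,0,-0.0032,0],[0.01,0,-0.0032,0],[0.01,0,-0.0032,0],[0.01,0,-0.0032,0],[0.01,0,-0.0032,0],[0.01,0,-0.0032,0],[0.01,0,-0.0032,0],[0,0,0,0],[0,0,0,0]]

```text
time: 7.87
position: [0.4537, -0.0054, 0.0977]
tool_rot: [0.763, 0.646, 0.0, 0.0]
ft_force: [0.2, -0.2, -0.3]
grip_width: 0.0212
grip_force: 10.0
```

```bash
python3 look.py c5
```

```text
(no output)
```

View pics/c5.png

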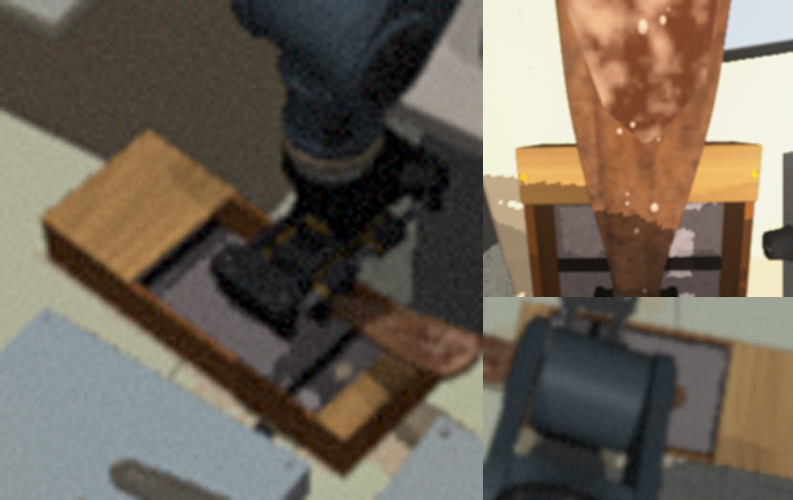

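The handle end (top panel 685,395) is clear of the hood edge (about 722) and the blade is over the lip. Lift it with a firmer grip.

Call:
nudge_tcp:
  offsets:
    - [[0,0,0,0],[0,0,-0.01,0],[0,0,-0.02,0],[0,0,-0.02,0],[0,0,-0.02,0],[0,0,-0.02,0],[0,0,-0.02,0],[0,0,-0.01,0],[0,0,0,0],[0,0,0,0],[0,0,0,0],[0,0,0,0],[0,0,0,0],[0,0,0,0]]
  squeeze: 20

```text
time: 9.18
position: [0.453, -0.006, 0.2167]
tool_rot: [0.764, 0.645, -0.001, -0.001]
ft_force: [0.3, 0.6, -0.3]
grip_width: 0.0209
grip_force: 20.0
```

```bash
python3 look.py c6; python3 - <<'E'
import pickle,cv2
_,s,t=pickle.load(open('c6.pkl','rb'))
cv2.imwrite('pics/c6b.png',cv2.hconcat([cv2.resize(s['img'][40:200,170:330],(400,400)),cv2.resize(t['img'][130:290,190:350],(400,400))])[:,:,::-1])
E
```

```text
(no output)
```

View pics/c6b.png

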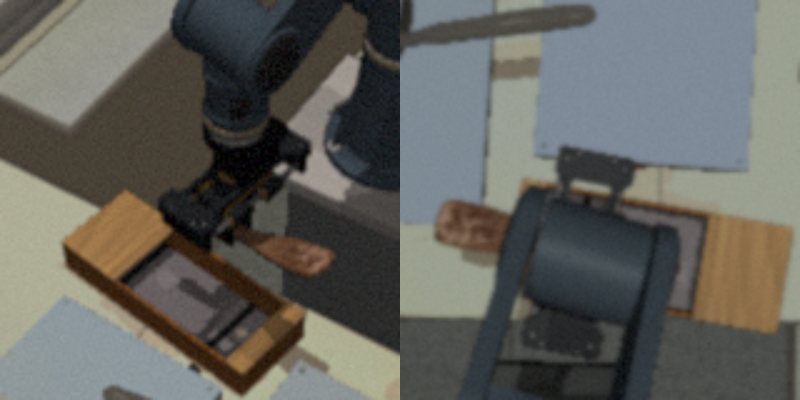

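The spatula is held above the tray, with its tip at side panel (333,258) and top panel (437,218). The tray is in place. Check the tip height, then hand in.

```bash
python3 - <<'E'
import pickle
from h import *
from rig import robot
_,s,t=pickle.load(open('c6.pkl','rb'))
p,e=tri(s,(170+333/2.5,40+258/2.5),t,(190+37/2.5,130+218/2.5));g=np.array([.453,-.006,.222])
h=g-(p-g)/np.linalg.norm(p-g)*(.276-np.linalg.norm(p-g));print(p,e,'handle',h)
if p[2]>.15 and h[2]>.14 and e<.01: print(robot.hand_in())
E
```

```text
[0.47792224 0.13573376 0.28609778] 0.009850343704699605 handle [ 0.43425941 -0.11257847  0.17380088]
the job is handed in; nothing more can be done
None
```

The spatula is out of the tray and the job is handed in at about 9 s of the 42 s limit. It is held still in the gripper above the tray, with the blade tip at about 0.29 m (triangulated) and the handle end at about 0.17 m (inferred from its length). The tray looked unmoved in the pictures, the arm stayed well clear of the jars and tape, and the hand-in gave no verdict.

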